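# Vent and take off the pressure cap of a sprayer tank

## Robot

A 6-joint arm with a two-finger parallel gripper is mounted at the origin on the work surface. World frame = base frame: x ahead of the robot, y to its left, z up, the work surface at z = 0. Lengths are in mm, angles in rad, forces in N, time in s.
With the tool pointing down it reaches from about 425 to 925 mm from the base axis. Payload 12.5 kg.
Tool frame: the origin (TCP) lies midway between the tips of the shut fingers; the grasp point (between the pads) lies 19 mm behind it; z points along the fingers, y is the line along which they close (so a half turn about z gives the same grasp; the last joint's range is limited). The gripper opens to 85 mm and grips with 20 to 120 N. Pads are 22 mm wide; open, the fingers measure 114 mm over their backs; the gripper's body (76 mm by 85 mm) begins 54 mm behind the grasp point. The pads swing forward as they close: fully open they stand 13 mm farther back than shut.
Start: joints at [1.108, 0.491, 1.559, -0, 1.092, -0.106], TCP at [218.282, 585.66, 231.327] pointing down, gripper open.
Joint ranges: [-3.1, 3.1], [-0.84, 2.19], [0.05, 2.79], [-1.13, 4.28], [0.06, 2.93], [-2.69, 2.69]. Speed limits (rad/s): [2.22, 2.22, 2.79, 3.14, 3.14, 3.14].

## Interface

Orientations are given as a rotation vector (axis times angle).
In Python, from cell import r gives the robot as it stands.
- The arm moves only by the tool send_rows, never from a script. Its argument "plan" is a list of rows, each an object with "travel": the shift along the tool's x, y, z scaled (see below), a list of three; "twist": the turn, a rotation vector about the tool's x, y, z scaled (see below), a list of three; "claw": the closure, from 0 (fully open) to 1 (shut). In form: [{"travel": [tx, ty, tz], "twist": [ax, ay, az], "claw": claw}, ...]. A call has exactly 10 rows; each row shifts and turns the commanded pose from where the row before left it, along the tool's axes as they then stand; what a row does not reach is not made up. The controller multiplies each number of a shift by 0.03 m and each number of a turn by 0.1 rad. A row lasts 1/10 s, in which the tool goes at most 50 mm and 8.59 degrees, less where a joint would pass 70% of its speed; a pose out of reach is approached as far as the arm can. A call with a number of a shift or a turn outside -1 to 1 is refused whole. A call with a gripper value outside its range is refused whole. The fingers move at their own pace and stop on an object; the grip force is fixed at half the most. Time passes only in rows, so rows that do not move let the fingers close, or fill a call up. It gives the time, the measured TCP pose, the force, the opening and the grip force at its end, in the units of the state.
- r.read_state(): the state, without advancing time (a new reading comes with each control period).
- r.capture(name): name is "side" or "top" or "wrist"; returns a dict with "frame" (420x560x3 uint8, blue, green, red), "vertical_fov" (degrees; the focal length in pixels is half the picture's height over the tangent of half this angle, whatever the lens; pixels are square), "cx", "cy" (the principal point, pixels), "world_from_camera" (4x4, takes a point from camera to world coordinates); the wrist camera has in their place "hand_eye" (4x4, takes a point from camera to tool coordinates, whose origin is the TCP and whose axes are the flange's). Camera axes: x right, y down, z forward; pixel columns grow to the right and rows downward; lengths in mm; the calibration is good to about 2 mm. A picture is of the moment at which its call begins: read the wrist's pose just before it. There is no depth.
- r.hand_in(): hands the job in; it is judged then, once.
Trained networks look in a picture, given as the dict that the camera call returned (one of the last four; its "shot" number tells which), for a name from the list of things; names that differ only in an ending like _2 or _b are one class to them, and where a whole thing is asked for, a point or a joint stands for the part that bears it (a point fixed in the world has none). Each returns a list of dicts, best first, with "confidence" (0 to 1); they miss things now and then, are a little off and sometimes report something else, mostly with a low value. They report only what shows in the picture. A call takes as long as a camera call. They do not tell look-alikes from the thing itself.
- r.trace(picture, target): "region" (420x560 bool, what is visible of it).
- r.landmark_of(picture, target): "location" ([x, y, z] in mm, in world coordinates, good to about 4 mm: a listed point, or the origin of a listed thing).
The state is a dict: "time_s": time; "joint_pos": joint angles; "joint_velocities": joint speeds; "joint_efforts": joint torques, N m; "ee_pos": TCP position; "tcp_rot": TCP orientation; "wrist_force": force on the tool from outside, world axes, zero at the start; "wrist_torque": the same for the moment, N m; "finger_gap": finger opening in mm; "grasp_force": force on a finger pad.
Only numpy, scipy, OpenCV 4.12 (cv2) and the standard library are available. Lean on these libraries where they do the work, as an engineer would, in place of code of your own. Each camera call takes 0.05 s, during which the arm holds its last target. There are 200 camera calls.

## Task

Open the pressure tank: turn its cap anticlockwise to the first stop and wait there about two seconds, without pressing, to let it vent, then press the cap down, turn it on past the stop until it is free, and lift it off. Never force the cap, either against its stops or by pressing it too hard. Stand the cap right way up in the undivided wooden tray without dropping it, let go of it, and leave the other things on the bench undisturbed.

Things in the scene. Friction and masses are not known exactly. Their poses are not given: they have to be found in the camera images.
- tank: Grey steel pressure tank, 136 mm wide, in a 150 x 150 x 20 mm plywood cradle, fixed to the bench. A steel neck 72 mm wide rises in its middle, flat top 150 mm above the bench. Origin: centre of the cradle's underside, under the neck's axis; z up. A round gauge sticks out on its -x side to 98 mm from the axis, 70 mm up.
- cap: Pressure cap, about 160 g, 53 mm tall: steel stem 40 mm wide with two lugs at its foot (10 mm wide, 5 thick, to 29 mm from the axis along +x and -x), a steel disc 66 mm wide 17 to 23 mm above the origin, a grip bar on top. Origin: centre of the stem's underside; z up. Locked, the origin is 9 mm below the neck's top and the yaw is 0 to 0.1 rad from the tank's.
- cap_grip (a point): Middle of the cap's black upright grip bar, on the axis, 40 mm above the cap's origin. The bar is 52 mm long (along the cap's x), 14 mm thick (y) and 30 mm tall, its top 13 mm above this point, the disc 17 mm below it. Anticlockwise seen from above (growing yaw) loosens. A spring lifts the cap (8 N locked, 12 N fully down); free turning takes under 0.2 N m.
- cap_rim (a point): Point 30 mm from the cap's axis along its +x (a small steel stud on the disc marks that side), at the height of the cap's origin. First stop: somewhere 0.45 to 0.85 rad from the tank's yaw, different each time, to be felt. Short of the last 0.1 rad before it the lugs run over a ledge and the cap goes down only 1 mm; at it, 6.5 mm, if the twist is eased: a hard twist binds it.
- neck (a point): Centre of the neck's flat top; the stem has 3 mm side play in it. The cap must be 5 mm down or more to pass the first stop. Kept down, 0.54 to 0.74 rad beyond the stop its lugs meet two openings: the spring lifts it 4 mm and it lifts straight out; at 0.74 is a last hard stop. Over 60 N in all between cap and tank is forcing: keep twist on a stop under 0.6 N m and push under 25 N.
- tray: Undivided open wooden tray, 150 x 150 mm, 22 mm tall, walls 6 mm, floor up to 6 mm thick, fixed to the bench. Origin: centre of its underside; z up. The other tray of the same size, on the opposite side of the tank, has dividers and is not the one.
- jar: closed glass jar, 60 mm wide, 85 mm tall, origin under its centre; leave alone
- can: closed steel tin, 68 mm wide, 95 mm tall, origin under its centre; leave alone
- screwdriver: screwdriver lying on the bench; leave alone
- wrench: open-ended wrench lying on the bench; leave alone
- hammer: hammer lying on the bench; leave alone
- tape: grey tape-measure case, 70 x 45 x 65 mm, origin under its centre; leave alone
Mind the look-alikes: they are no part of the job. What is shaped like the cap but pink or red is not meant.

How it is judged (in metres and radians):
On the way, in this order (a step that is already met when the one before it is completed fails the run):
1. the cap is turned up to its first stop, not pressed, and left there for the vent (angle between the x axis of cap and the x axis of tank, either way round between 0.4 and 0.9 rad and z of cap in the frame of tank above 0.1392 m and angular speed of cap below 0.1 rad/s), for 1.2 s.
2. the cap is pressed down and turned past the stop (angle between the x axis of cap and the x axis of tank, either way round above 0.9 rad and z of cap in the frame of tank below 0.1365 m), for 0.02 s.
3. the cap is lifted clear of the neck (z of cap in the frame of tank above 0.16 m), for 0.1 s.
At the end, for the whole second after the job is handed in: The cap stands upright (within 0.1 rad) on the floor of the undivided tray, its axis within 45 mm of the tray's middle, at rest and released (horizontal distance between cap and tray below 0.045 m and z of cap in the frame of tray between 0 and 0.01 m and angle between cap's own z axis and vertical below 0.1 rad and linear speed of cap below 0.02 m/s); the robot touches nothing.
It fails at once if the cap is forced: more than 60 N between cap and tank (contact force between cap and tank above 60 N).
It fails at once if the cap is dropped (falls free from more than about 2 cm) (contact force between the fingers and cap below 0.05 N and linear speed of cap above 0.65 m/s).
It fails at once if another thing on the bench is displaced by more than 3 cm (distance of any of jar, can, screwdriver, wrench, hammer, tape from where it was at the start of the episode above 0.03 m).
It also fails if it takes over 72 s, if anything falls off the work surface, if the arm or the gripper's body presses on something with over 40 N, if the wrist force passes 120 N, or if a joint passes its speed limit or range.

## Working session

There is one attempt and no reset: what is moved stays moved. The work goes in short steps, Python scripts to look and compute and a tool call to move; the robot and the scene stay as the last step left them, time stands still between calls to the robot, and variables do not carry over. Pictures are saved under pics/ and viewed, at most 10 in all, crops included, and the job is handed in when it is done.

Besides the shell and the picture viewer there is one more tool, called after "Call:" by a JSON object that holds its "method" and its "body". send_rows: Moves the arm, as the interface text tells. Its arguments: {"type":"object","properties":{"plan":{"type":"array"}},"required":["plan"]}

```bash
mkdir -p pics; ls
cat > h.py <<'E'
from cell import r
import numpy as np, cv2
from scipy.spatial.transform import Rotation as R
np.set_printoptions(precision=2,suppress=True)
def st():
    s=r.read_state(); print('t',s['time_s'],'tcp',np.array(s['ee_pos']),'rot',np.array(s['tcp_rot']),'F',np.array(s['wrist_force']),'M',np.array(s['wrist_torque']),'gap',s['finger_gap'],'gf',s['grasp_force'],'q',np.array(s['joint_pos'])); return s
E
python3 - <<'E'
from h import *
s=st(); print(R.from_rotvec(s['tcp_rot']).as_matrix())
a=r.capture('top');b=r.capture('side')
for n,p in(('top',a),('side',b)):
    cv2.imwrite(f'pics/{n}0.png',p['frame'])
    for t in ['cap','cap_grip','cap_rim','neck','tank','tray','jar','can','tape']:
        print(n,t,[(np.array(d['location']),round(d['confidence'],2)) for d in r.landmark_of(p,t)[:3]])
E
```

```text
pics
t 0.0 tcp [218.18 585.43 230.74] rot [-0.56 -3.09  0.  ] F [0.63 0.11 0.79] M [-0.03  0.02  0.  ] gap 85.68167054157514 gf 0.0 q [ 1.11  0.49  1.56 -0.    1.09 -0.11]
[[-0.94  0.35 -0.  ]
 [ 0.35  0.94 -0.  ]
 [ 0.   -0.   -1.  ]]
top cap [(array([ 690. , -113.8,   -5.2]), 0.82), (array([530.8, -53.3, 143.5]), 0.74), (array([376.4,  -4.6,  -1.9]), 0.61)]
top cap_grip [(array([530.4, -53.9, 181.7]), 0.84), (array([ 685.6, -114.2,   38.1]), 0.75), (array([381.1,   0.6,  38.7]), 0.62)]
top cap_rim [(array([ 706.5, -126.3,    1.7]), 0.84), (array([398. ,  22.9,  -0.6]), 0.78), (array([553.5, -49.5, 139.2]), 0.56)]
top neck [(array([533.2, -54. , 150. ]), 0.58)]
top tank [(array([535.4, -52.7,   2.3]), 0.74)]
top tray [(array([504.1, 288. ,  -1.6]), 0.55), (array([536.4, -53.7, 179.7]), 0.31)]
top jar [(array([ 706. , -256.8,   -0.6]), 0.93)]
top can [(array([730.2, 238.5,  -1.3]), 0.9), (array([ 679.8, -405.2,   -0.6]), 0.16)]
top tape [(array([772.4,  33.6,  -3.6]), 0.92), (array([530.5, -55.5, 142.6]), 0.35)]
side cap [(array([528.4, -54.9, 141.9]), 0.79), (array([ 686. , -113.4,   -4.5]), 0.77), (array([376.2,  -2.4,   3.1]), 0.76)]
side cap_grip [(array([ 684.7, -111.8,   40.6]), 0.65), (array([534.1, -50.5, 185.5]), 0.51)]
side cap_rim [(array([ 705.6, -125.6,   -0.8]), 0.78), (array([769.9,  32.6,   2.3]), 0.62), (array([394.9,  22.5,   2. ]), 0.59)]
side neck [(array([529.5, -54.1, 148.5]), 0.85), (array([ 679. , -405.4,   -0.4]), 0.59)]
side tank [(array([532.6, -53. ,  -1.2]), 0.8), (array([769.1,  34.5,   1.8]), 0.62), (array([ 679.8, -406.3,    2.9]), 0.34)]
side tray [(array([503.1, 289.7,  -2.1]), 0.6)]
side jar [(array([ 711.5, -258.5,   -1.5]), 0.67)]
side can [(array([728.8, 237.2,  -1.4]), 0.75)]
side tape [(array([771. ,  34.4,   1.8]), 0.79)]
```

View pics/top0.png

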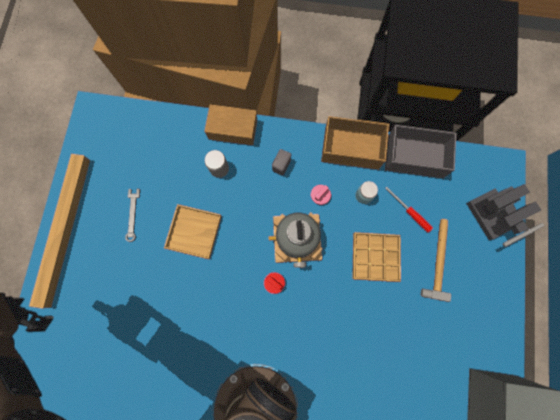

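View pics/side0.png

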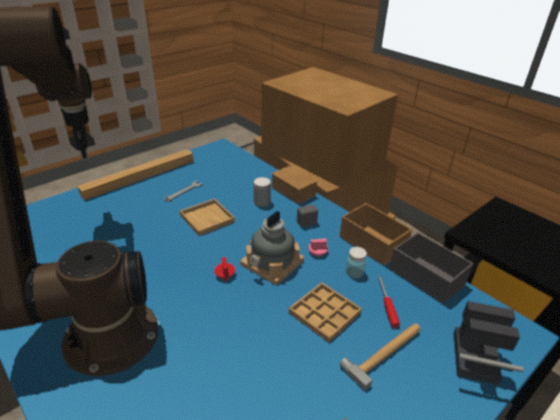

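The tank is at about px (298,238) in the top view, with its bar roughly vertical in the image. The undivided tray is at (193,232), which is world (503,289). The red and pink look-alikes are at (274,284) and (320,195). I'll move over the tank now.

Call:
{"method": "send_rows", "body": {"plan": [{"travel": [-0.86,-0.82,-0.11],"twist": [0,0,0],"claw": 0},{"travel": [-0.86,-0.82,-0.11],"twist": [0,0,0],"claw": 0},{"travel": [-0.86,-0.82,-0.11],"twist": [0,0,0],"claw": 0},{"travel": [-0.86,-0.82,-0.11],"twist": [0,0,0],"claw": 0},{"travel": [-0.86,-0.82,-0.11],"twist": [0,0,0],"claw": 0},{"travel": [-0.86,-0.82,-0.11],"twist": [0,0,0],"claw": 0},{"travel": [-0.86,-0.82,-0.11],"twist": [0,0,0],"claw": 0},{"travel": [-0.86,-0.82,-0.11],"twist": [0,0,0],"claw": 0},{"travel": [-0.86,-0.82,-0.11],"twist": [0,0,0],"claw": 0},{"travel": [-0.86,-0.82,-0.11],"twist": [0,0,0],"claw": 0}]}}

```text
time_s: 2.0
ee_pos: [374.5, 263.7, 264.6]
tcp_rot: [0.557, 3.091, 0.001]
wrist_force: [0.7, 0.5, 0.0]
finger_gap: 85.3
grasp_force: 0.0
```

Call:
{"method": "send_rows", "body": {"plan": [{"travel": [-0.86,-0.82,-0.11],"twist": [0,0,0],"claw": 0},{"travel": [-0.86,-0.82,-0.11],"twist": [0,0,0],"claw": 0},{"travel": [-0.86,-0.82,-0.11],"twist": [0,0,0],"claw": 0},{"travel": [-0.86,-0.82,-0.11],"twist": [0,0,0],"claw": 0},{"travel": [-0.86,-0.82,-0.11],"twist": [0,0,0],"claw": 0},{"travel": [-0.86,-0.82,-0.11],"twist": [0,0,0],"claw": 0},{"travel": [-0.86,-0.82,-0.11],"twist": [0,0,0],"claw": 0},{"travel": [-0.86,-0.82,-0.11],"twist": [0,0,0],"claw": 0},{"travel": [-0.86,-0.82,-0.11],"twist": [0,0,0],"claw": 0},{"travel": [-0.86,-0.82,-0.11],"twist": [0,0,0],"claw": 0}]}}

```text
time_s: 3.0
ee_pos: [530.4, -57.1, 297.6]
tcp_rot: [0.558, 3.091, 0.0]
wrist_force: [0.3, 0.1, -0.1]
finger_gap: 85.0
grasp_force: 0.0
```

Call:
{"method": "send_rows", "body": {"plan": [{"travel": [0,0,0],"twist": [0,0,1],"claw": 0},{"travel": [0,0,0],"twist": [0,0,1],"claw": 0},{"travel": [0,0,0],"twist": [0,0,1],"claw": 0},{"travel": [0,0,0],"twist": [0,0,1],"claw": 0},{"travel": [0,0,0],"twist": [0,0,1],"claw": 0},{"travel": [0,0,0],"twist": [0,0,1],"claw": 0},{"travel": [0,0,0],"twist": [0,0,1],"claw": 0},{"travel": [0,0,0],"twist": [0,0,1],"claw": 0},{"travel": [0,0,0],"twist": [0,0,1],"claw": 0},{"travel": [0,0,0],"twist": [0,0,1],"claw": 0}]}}

```text
time_s: 4.0
ee_pos: [529.9, -55.6, 297.4]
tcp_rot: [1.976, 2.442, 0.0]
wrist_force: [0.1, 1.0, 0.2]
finger_gap: 85.5
grasp_force: 0.0
```

Call:
{"method": "send_rows", "body": {"plan": [{"travel": [0,0,0],"twist": [0,0,1],"claw": 0},{"travel": [0,0,0],"twist": [0,0,1],"claw": 0},{"travel": [0,0,0],"twist": [0,0,1],"claw": 0},{"travel": [0,0,0],"twist": [0,0,1],"claw": 0},{"travel": [0,0,0],"twist": [0,0,1],"claw": 0},{"travel": [0,0,0],"twist": [0,0,1],"claw": 0},{"travel": [0,0,0],"twist": [0,0,1],"claw": 0},{"travel": [0,0,0],"twist": [0,0,1],"claw": 0},{"travel": [0,0,0],"twist": [0,0,1],"claw": 0},{"travel": [0,0,0],"twist": [0,0,1],"claw": 0}]}}

```text
time_s: 5.0
ee_pos: [529.9, -55.6, 297.4]
tcp_rot: [2.905, 1.195, 0.0]
wrist_force: [-0.5, 0.0, 0.4]
finger_gap: 85.8
grasp_force: 0.0
```

Call:
{"method": "send_rows", "body": {"plan": [{"travel": [0,0,0],"twist": [0,0,1],"claw": 0},{"travel": [0,0,0],"twist": [0,0,1],"claw": 0},{"travel": [0,0,0],"twist": [0,0,1],"claw": 0},{"travel": [0,0,0],"twist": [0,0,1],"claw": 0},{"travel": [0,0,0],"twist": [0,0,1],"claw": 0},{"travel": [0,0,0],"twist": [0,0,1],"claw": 0},{"travel": [0,0,0],"twist": [0,0,0.5],"claw": 0},{"travel": [0,0,0],"twist": [0,0,0],"claw": 0},{"travel": [0,0,0],"twist": [0,0,0],"claw": 0},{"travel": [0,0,0],"twist": [0,0,0],"claw": 0}]}}

```text
time_s: 6.0
ee_pos: [529.9, -55.6, 297.3]
tcp_rot: [-3.134, -0.214, -0.0]
wrist_force: [0.2, -0.3, -0.5]
finger_gap: 85.3
grasp_force: 0.0
```

Run:
```python
from h import *
s=st(); w=r.capture('wrist'); cv2.imwrite('pics/w1.png',w['frame'])
print({k:w[k] for k in w if k!='frame'})
M=R.from_rotvec(s['tcp_rot']).as_matrix(); print(M)
for t in ['cap','cap_grip','cap_rim','neck','tank']:
    print(t,[(np.array(d['location']),round(d['confidence'],2)) for d in r.landmark_of(w,t)[:3]])
```

```text
t 6.0 tcp [529.94 -55.59 297.32] rot [-3.13 -0.21 -0.  ] F [ 0.21 -0.31 -0.52] M [-0.    0.04  0.05] gap 85.29080287352929 gf 0.0 q [-0.23  0.29  1.69  0.    1.15  1.21]
{'vertical_fov': 60.20767738305571, 'cx': 280.7955799850655, 'cy': 207.17576229193685, 'hand_eye': array([[  -0.  ,   -0.96,   -0.29,   74.65],
       [   1.  ,   -0.  ,   -0.  ,   -0.42],
       [   0.  ,   -0.29,    0.96, -142.66],
       [   0.  ,    0.  ,    0.  ,    1.  ]]), 'shot': 3}
[[ 0.99  0.14  0.  ]
 [ 0.14 -0.99  0.  ]
 [ 0.   -0.   -1.  ]]
cap [(array([ 684.7, -116.1,   -5.8]), 0.83), (array([528. , -53.8, 146.5]), 0.72), (array([378.4,  -5.5,  -0.9]), 0.58)]
cap_grip [(array([ 681.8, -118.7,   39.3]), 0.9), (array([527.1, -54. , 178.1]), 0.57)]
cap_rim [(array([395.5,  24.7,   0.6]), 0.88), (array([555.6, -50.2, 138.3]), 0.82), (array([ 708.8, -130.3,   -2.9]), 0.74)]
neck [(array([529. , -50.7, 179.7]), 0.75)]
tank [(array([532.1, -53.8,  -2.3]), 0.66)]
```

View pics/w1.png

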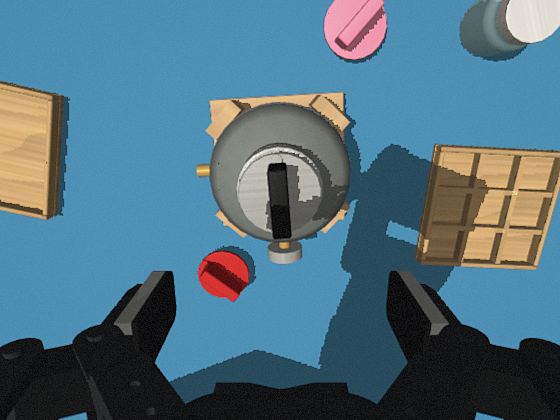

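The bar top runs from px (281,240) to (277,163), and the gauge is at (285,253). I'll measure the bar more exactly.

Run:
```python
from h import *
s=r.read_state(); w=r.capture('wrist'); M=np.eye(4);M[:3,:3]=R.from_rotvec(s['tcp_rot']).as_matrix();M[:3,3]=s['ee_pos']
C=M@w['hand_eye']; f=210/np.tan(np.radians(w['vertical_fov']/2))
def proj(u,v,z):
    d=C[:3,:3]@np.array([(u-w['cx'])/f,(v-w['cy'])/f,1]); return C[:3,3]+d*(z-C[2,3])/d[2]
g=w['frame'].max(2)
m=np.zeros_like(g); sub=g[155:245,255:305]; m[155:245,255:305]=(sub<60)*255
n,l,stt,_=cv2.connectedComponentsWithStats(m); k=1+np.argmax(stt[1:,4]); print(stt[k])
ys,xs=np.nonzero(l==k)
for lo,hi in((160,185),(190,215),(220,242)):
    q=(ys>=lo)&(ys<hi); 
    L=[xs[ys==y].min() for y in range(lo,hi) if (ys==y).any()];Rr=[xs[ys==y].max() for y in range(lo,hi) if (ys==y).any()]
    print(lo,L,Rr)
rect=cv2.minAreaRect(np.c_[xs,ys].astype(np.float32)); B=cv2.boxPoints(rect); print(rect)
for p in B: print(p,proj(*p,194))
for p in((210,100),(345,94)): print('cradle',proj(*p,20))
print('gauge',proj(285,253,70))
cv2.imwrite('pics/c1.png',cv2.resize(w['frame'][140:280,200:370],None,fx=4,fy=4,interpolation=cv2.INTER_NEAREST))
```

```text
[ 267  162   25   78 1438]
160 [np.int64(282), np.int64(275), np.int64(269), np.int64(269), np.int64(269), np.int64(269), np.int64(268), np.int64(268), np.int64(268), np.int64(268), np.int64(268), np.int64(267), np.int64(268), np.int64(268), np.int64(268), np.int64(268), np.int64(268), np.int64(268), np.int64(268), np.int64(268), np.int64(268), np.int64(268), np.int64(269)] [np.int64(282), np.int64(285), np.int64(285), np.int64(286), np.int64(286), np.int64(286), np.int64(286), np.int64(286), np.int64(286), np.int64(286), np.int64(286), np.int64(286), np.int64(286), np.int64(286), np.int64(286), np.int64(286), np.int64(286), np.int64(286), np.int64(287), np.int64(287), np.int64(287), np.int64(287), np.int64(287)]
190 [np.int64(269), np.int64(269), np.int64(269), np.int64(269), np.int64(269), np.int64(269), np.int64(270), np.int64(270), np.int64(270), np.int64(270), np.int64(270), np.int64(270), np.int64(269), np.int64(270), np.int64(270), np.int64(270), np.int64(270), np.int64(270), np.int64(270), np.int64(270), np.int64(270), np.int64(270), np.int64(271), np.int64(271), np.int64(271
[... 633 characters left out ...]
273), np.int64(273), np.int64(274), np.int64(275)] [np.int64(289), np.int64(290), np.int64(290), np.int64(290), np.int64(290), np.int64(290), np.int64(290), np.int64(290), np.int64(290), np.int64(290), np.int64(290), np.int64(290), np.int64(290), np.int64(290), np.int64(291), np.int64(291), np.int64(290), np.int64(290), np.int64(288), np.int64(275)]
((278.7306823730469, 200.4832763671875), (76.29270935058594, 19.629688262939453), 85.85537719726562)
[266.18 163.15] [559.38 -41.06 194.  ]
[285.76 161.73] [562.14 -54.21 194.  ]
[291.28 237.82] [507.38 -65.91 194.  ]
[271.7  239.24] [504.36 -51.91 194.  ]
cradle [589.77  32.41  20.  ]
cradle [ 616.19 -115.14   20.  ]
gauge [439.9  -72.04  70.  ]
```

View pics/c1.png

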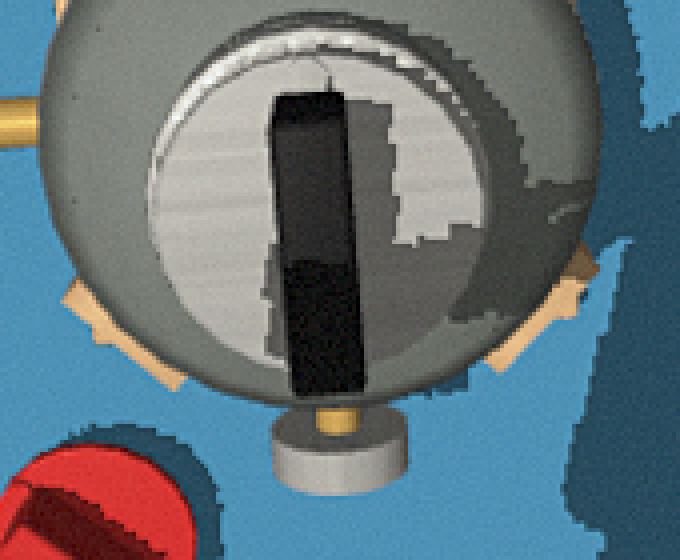

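The bar axis has yaw ≈0.20, the tank yaw is about 0.18 and the cap centre is about (531,-54). Next I'll align, descend to TCP z≈169 and close.

Call:
{"method": "send_rows", "body": {"plan": [{"travel": [0,0,0.4],"twist": [0,0,-0.63],"claw": 0},{"travel": [0.05,-0.05,0.5],"twist": [0,0,0],"claw": 0},{"travel": [0,0,0.5],"twist": [0,0,0],"claw": 0},{"travel": [0,0,0.5],"twist": [0,0,0],"claw": 0},{"travel": [0,0,0.5],"twist": [0,0,0],"claw": 0},{"travel": [0,0,0.5],"twist": [0,0,0],"claw": 0},{"travel": [0,0,0.5],"twist": [0,0,0],"claw": 0},{"travel": [0,0,0.5],"twist": [0,0,0],"claw": 0},{"travel": [0,0,0.3],"twist": [0,0,0],"claw": 0},{"travel": [0,0,0.07],"twist": [0,0,0],"claw": 0}]}}

```text
time_s: 7.35
ee_pos: [530.9, -53.8, 168.4]
tcp_rot: [-3.126, -0.31, 0.002]
wrist_force: [0.7, 0.4, 0.2]
finger_gap: 85.5
grasp_force: 0.0
```

Run:
```python
from h import *
st(); w=r.capture('wrist'); cv2.imwrite('pics/w2.png',w['frame'])
```

```text
t 7.35 tcp [530.87 -53.76 168.4 ] rot [-3.13 -0.31  0.  ] F [0.69 0.39 0.22] M [ 0.    0.04 -0.01] gap 85.51104352919306 gf 0.0 q [-0.22  0.44  1.85  0.    0.85  1.15]
```

View pics/w2.png

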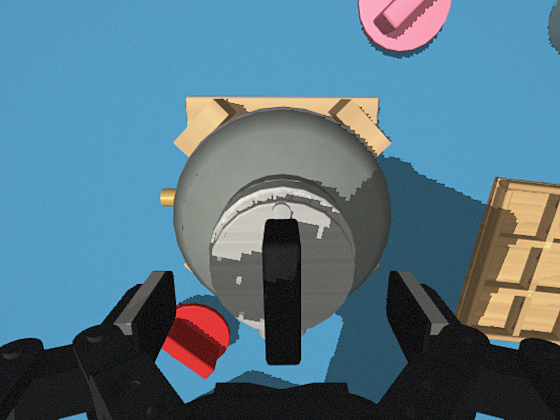

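The bar is upright and centred at x≈282, between the fingers. The cradle edge is level at row 97, so the tank yaw is ≈0.20. I'll close the gripper.

Call:
{"method": "send_rows", "body": {"plan": [{"travel": [0,0,0],"twist": [0,0,0],"claw": 0.5},{"travel": [0,0,0],"twist": [0,0,0],"claw": 0.7},{"travel": [0,0,0],"twist": [0,0,0],"claw": 1},{"travel": [0,0,0],"twist": [0,0,0],"claw": 1},{"travel": [0,0,0],"twist": [0,0,0],"claw": 1},{"travel": [0,0,0],"twist": [0,0,0],"claw": 1},{"travel": [0,0,0],"twist": [0,0,0],"claw": 1},{"travel": [0,0,0],"twist": [0,0,0],"claw": 1},{"travel": [0,0,0],"twist": [0,0,0],"claw": 1},{"travel": [0,0,0],"twist": [0,0,0],"claw": 1}]}}

```text
time_s: 8.4
ee_pos: [531.2, -53.9, 169.5]
tcp_rot: [3.126, 0.31, 0.001]
wrist_force: [-1.1, 0.1, 6.6]
finger_gap: 12.9
grasp_force: 60.2
```

Run:
```python
from h import *
st()
```

```text
t 8.4 tcp [531.21 -53.86 169.53] rot [3.13 0.31 0.  ] F [-1.11  0.08  6.56] M [-0.02  0.29 -0.07] gap 12.931732914932434 gf 60.1594340801239 q [-0.22  0.44  1.85  0.    0.85  1.15]
```

Call:
{"method": "send_rows", "body": {"plan": [{"travel": [0,0,-0.04],"twist": [0,0,0],"claw": 1},{"travel": [0,0,0],"twist": [0,0,-0.4],"claw": 1},{"travel": [0,0,0],"twist": [0,0,-0.5],"claw": 1},{"travel": [0,0,0],"twist": [0,0,-0.5],"claw": 1},{"travel": [0,0,0],"twist": [0,0,-0.5],"claw": 1},{"travel": [0,0,0],"twist": [0,0,-0.5],"claw": 1},{"travel": [0,0,0],"twist": [0,0,-0.5],"claw": 1},{"travel": [0,0,0],"twist": [0,0,-0.5],"claw": 1},{"travel": [0,0,0],"twist": [0,0,-0.2],"claw": 1},{"travel": [0,0,0],"twist": [0,0,0],"claw": 1}]}}

```text
time_s: 9.4
ee_pos: [530.6, -53.6, 169.7]
tcp_rot: [-3.019, -0.864, 0.002]
wrist_force: [-0.6, -0.1, -9.6]
finger_gap: 12.8
grasp_force: 59.8
```

Run:
```python
from h import *
s=st(); v=s['tcp_rot']; print('yaw',2*np.arctan2(v[1],v[0]))
```

```text
t 9.4 tcp [530.63 -53.63 169.73] rot [-3.02 -0.86  0.  ] F [-0.55 -0.06 -9.6 ] M [ 0.12 -0.04  0.03] gap 12.800209240839408 gf 59.834067821502686 q [-0.22  0.44  1.85  0.    0.85  0.79]
yaw -5.725794686085987
```

Call:
{"method": "send_rows", "body": {"plan": [{"travel": [0,0,0.02],"twist": [0,0,0],"claw": 1},{"travel": [0,0,0],"twist": [0,0,-0.1],"claw": 1},{"travel": [0,0,0],"twist": [0,0,-0.1],"claw": 1},{"travel": [0,0,0],"twist": [0,0,-0.1],"claw": 1},{"travel": [0,0,0],"twist": [0,0,-0.1],"claw": 1},{"travel": [0,0,0],"twist": [0,0,-0.1],"claw": 1},{"travel": [0,0,0],"twist": [0,0,-0.1],"claw": 1},{"travel": [0,0,0],"twist": [0,0,-0.1],"claw": 1},{"travel": [0,0,0],"twist": [0,0,-0.1],"claw": 1},{"travel": [0,0,0],"twist": [0,0,-0.1],"claw": 1}]}}

```text
time_s: 10.4
ee_pos: [531.1, -53.8, 169.7]
tcp_rot: [-2.978, -1.001, -0.0]
wrist_force: [-1.1, 1.1, -8.4]
finger_gap: 13.1
grasp_force: 60.0
```

```bash
cat >> h.py <<'E'
def yw():
    s=st(); v=s['tcp_rot']; print('yaw',2*np.arctan2(v[1],v[0])%(2*np.pi))
E
python3 -c "from h import *;yw()"
```

```text
t 10.4 tcp [531.14 -53.82 169.69] rot [-2.98 -1.   -0.  ] F [-1.14  1.14 -8.39] M [ 0.24  0.33 -0.17] gap 13.063828073145853 gf 60.024492144584656 q [-0.22  0.44  1.85  0.    0.85  0.7 ]
yaw 0.6486364334210881
```

Call:
{"method": "send_rows", "body": {"plan": [{"travel": [0,0,0.02],"twist": [0,0,-0.1],"claw": 1},{"travel": [0,0,0],"twist": [0,0,-0.1],"claw": 1},{"travel": [0,0,0],"twist": [0,0,-0.1],"claw": 1},{"travel": [0,0,0],"twist": [0,0,-0.1],"claw": 1},{"travel": [0,0,0],"twist": [0,0,-0.1],"claw": 1},{"travel": [0,0,0],"twist": [0,0,-0.1],"claw": 1},{"travel": [0,0,0],"twist": [0,0,0],"claw": 1},{"travel": [0,0,0],"twist": [0,0,0],"claw": 1},{"travel": [0,0,0],"twist": [0,0,0],"claw": 1},{"travel": [0,0,0],"twist": [0,0,0],"claw": 1}]}}

```text
time_s: 11.4
ee_pos: [531.6, -53.9, 169.6]
tcp_rot: [2.946, 1.088, 0.002]
wrist_force: [-0.5, 0.5, 5.4]
finger_gap: 12.6
grasp_force: 62.0
```

```bash
python3 -c "from h import *;yw()"
```

```text
t 11.4 tcp [531.59 -53.92 169.56] rot [2.95 1.09 0.  ] F [-0.46  0.5   5.37] M [ 0.02  0.06 -0.03] gap 12.64564291282995 gf 61.98105812072754 q [-0.22  0.44  1.85  0.    0.85  0.64]
yaw 0.7077978753626479
```

Call:
{"method": "send_rows", "body": {"plan": [{"travel": [0,0,-0.01],"twist": [0,0,-0.1],"claw": 1},{"travel": [0,0,0],"twist": [0,0,-0.1],"claw": 1},{"travel": [0,0,0],"twist": [0,0,-0.1],"claw": 1},{"travel": [0,0,0],"twist": [0,0,-0.1],"claw": 1},{"travel": [0,0,0],"twist": [0,0,-0.1],"claw": 1},{"travel": [0,0,0],"twist": [0,0,-0.1],"claw": 1},{"travel": [0,0,0],"twist": [0,0,0],"claw": 1},{"travel": [0,0,0],"twist": [0,0,0],"claw": 1},{"travel": [0,0,0],"twist": [0,0,0],"claw": 1},{"travel": [0,0,0],"twist": [0,0,0],"claw": 1}]}}

```text
time_s: 12.4
ee_pos: [531.2, -53.8, 169.6]
tcp_rot: [2.913, 1.177, 0.001]
wrist_force: [2.3, -0.1, 4.9]
finger_gap: 12.7
grasp_force: 61.8
```

```bash
python3 -c "from h import *;yw()"
```

```text
t 12.4 tcp [531.23 -53.83 169.56] rot [2.91 1.18 0.  ] F [ 2.26 -0.07  4.92] M [-0.08 -0.28  0.01] gap 12.678465439562737 gf 61.83712720870972 q [-0.22  0.44  1.85  0.    0.85  0.58]
yaw 0.767836253811019
```

Call:
{"method": "send_rows", "body": {"plan": [{"travel": [0,0,-0.01],"twist": [0,0,-0.1],"claw": 1},{"travel": [0,0,0],"twist": [0,0,-0.1],"claw": 1},{"travel": [0,0,0],"twist": [0,0,-0.1],"claw": 1},{"travel": [0,0,0],"twist": [0,0,-0.1],"claw": 1},{"travel": [0,0,0],"twist": [0,0,-0.1],"claw": 1},{"travel": [0,0,0],"twist": [0,0,-0.1],"claw": 1},{"travel": [0,0,0],"twist": [0,0,0],"claw": 1},{"travel": [0,0,0],"twist": [0,0,0],"claw": 1},{"travel": [0,0,0],"twist": [0,0,0],"claw": 1},{"travel": [0,0,0],"twist": [0,0,0],"claw": 1}]}}

```text
time_s: 13.4
ee_pos: [530.9, -53.7, 169.7]
tcp_rot: [-2.876, -1.263, 0.001]
wrist_force: [0.2, -0.2, -2.0]
finger_gap: 13.3
grasp_force: 61.1
```

```bash
python3 -c "from h import *;yw()"
```

```text
t 13.4 tcp [530.92 -53.75 169.65] rot [-2.88 -1.26  0.  ] F [ 0.19 -0.24 -2.03] M [ 0.13 -0.08 -0.41] gap 13.298489289272975 gf 61.060556173324585 q [-0.22  0.44  1.85  0.    0.85  0.52]
yaw 0.8276493875785995
```

Call:
{"method": "send_rows", "body": {"plan": [{"travel": [0,0,0],"twist": [0,0,-0.05],"claw": 1},{"travel": [0,0,0],"twist": [0,0,-0.05],"claw": 1},{"travel": [0,0,0],"twist": [0,0,0],"claw": 1},{"travel": [0,0,0],"twist": [0,0,0],"claw": 1},{"travel": [0,0,0],"twist": [0,0,0],"claw": 1},{"travel": [0,0,0],"twist": [0,0,0],"claw": 1},{"travel": [0,0,0],"twist": [0,0,0],"claw": 1},{"travel": [0,0,0],"twist": [0,0,0],"claw": 1},{"travel": [0,0,0],"twist": [0,0,0],"claw": 1},{"travel": [0,0,0],"twist": [0,0,0],"claw": 1}]}}

```text
time_s: 14.4
ee_pos: [531.0, -53.8, 169.7]
tcp_rot: [-2.87, -1.278, 0.001]
wrist_force: [-1.9, 0.4, -5.5]
finger_gap: 12.4
grasp_force: 60.6
```

```bash
python3 -c "from h import *;yw()"
```

```text
t 14.4 tcp [530.95 -53.78 169.66] rot [-2.87 -1.28  0.  ] F [-1.95  0.38 -5.49] M [ 0.3   0.18 -0.54] gap 12.42174377716741 gf 60.6447833776474 q [-0.22  0.44  1.85  0.    0.85  0.51]
yaw 0.8377516228944817
```

The torque is rising (-0.54), which looks like the stop. I'll ease off a little and wait for the vent.

Call:
{"method": "send_rows", "body": {"plan": [{"travel": [0,0,0],"twist": [0,0,0.15],"claw": 1},{"travel": [0,0,0],"twist": [0,0,0.1],"claw": 1},{"travel": [0,0,0],"twist": [0,0,0],"claw": 1},{"travel": [0,0,0],"twist": [0,0,0],"claw": 1},{"travel": [0,0,0],"twist": [0,0,0],"claw": 1},{"travel": [0,0,0],"twist": [0,0,0],"claw": 1},{"travel": [0,0,0],"twist": [0,0,0],"claw": 1},{"travel": [0,0,0],"twist": [0,0,0],"claw": 1},{"travel": [0,0,0],"twist": [0,0,0],"claw": 1},{"travel": [0,0,0],"twist": [0,0,0],"claw": 1}]}}

```text
time_s: 15.4
ee_pos: [531.0, -53.8, 169.7]
tcp_rot: [-2.885, -1.242, 0.0]
wrist_force: [-1.4, 0.1, -8.4]
finger_gap: 12.8
grasp_force: 60.1
```

```bash
python3 -c "from h import *;yw()"
```

```text
t 15.4 tcp [531.   -53.78 169.72] rot [-2.89 -1.24  0.  ] F [-1.44  0.11 -8.44] M [0.22 0.35 0.06] gap 12.779228718074082 gf 60.14886796474457 q [-0.22  0.44  1.85  0.    0.85  0.53]
yaw 0.8128013350684293
```

Call:
{"method": "send_rows", "body": {"plan": [{"travel": [0,0,0],"twist": [0,0,0],"claw": 1},{"travel": [0,0,0],"twist": [0,0,0],"claw": 1},{"travel": [0,0,0],"twist": [0,0,0],"claw": 1},{"travel": [0,0,0],"twist": [0,0,0],"claw": 1},{"travel": [0,0,0],"twist": [0,0,0],"claw": 1},{"travel": [0,0,0],"twist": [0,0,0],"claw": 1},{"travel": [0,0,0],"twist": [0,0,0],"claw": 1},{"travel": [0,0,0],"twist": [0,0,0],"claw": 1},{"travel": [0,0,0],"twist": [0,0,0],"claw": 1},{"travel": [0,0,0],"twist": [0,0,0],"claw": 1}]}}

```text
time_s: 16.4
ee_pos: [531.0, -53.8, 169.7]
tcp_rot: [-2.886, -1.242, 0.0]
wrist_force: [-2.9, 1.0, -9.3]
finger_gap: 12.7
grasp_force: 59.7
```

```bash
python3 -c "from h import *;yw()"
```

```text
t 16.4 tcp [531.04 -53.77 169.73] rot [-2.89 -1.24  0.  ] F [-2.87  1.01 -9.26] M [ 0.27  0.45 -0.03] gap 12.72111784053894 gf 59.738978147506714 q [-0.22  0.44  1.85  0.    0.85  0.53]
yaw 0.8128000124657033
```

The torque is released and it has vented. Now I'll press gently, starting with 2.4 mm.

Call:
{"method": "send_rows", "body": {"plan": [{"travel": [0,0,0.02],"twist": [0,0,0],"claw": 1},{"travel": [0,0,0.02],"twist": [0,0,0],"claw": 1},{"travel": [0,0,0.02],"twist": [0,0,0],"claw": 1},{"travel": [0,0,0.02],"twist": [0,0,0],"claw": 1},{"travel": [0,0,0],"twist": [0,0,0],"claw": 1},{"travel": [0,0,0],"twist": [0,0,0],"claw": 1},{"travel": [0,0,0],"twist": [0,0,0],"claw": 1},{"travel": [0,0,0],"twist": [0,0,0],"claw": 1},{"travel": [0,0,0],"twist": [0,0,0],"claw": 1},{"travel": [0,0,0],"twist": [0,0,0],"claw": 1}]}}

```text
time_s: 17.4
ee_pos: [531.4, -53.8, 168.8]
tcp_rot: [2.885, 1.241, 0.002]
wrist_force: [-7.0, 2.3, 7.5]
finger_gap: 13.0
grasp_force: 62.3
```

```bash
python3 -c "from h import *;yw()"
```

```text
t 17.4 tcp [531.35 -53.81 168.84] rot [2.88 1.24 0.  ] F [-7.    2.3   7.53] M [ 0.5   1.33 -0.11] gap 12.989770124108048 gf 62.307323813438416 q [-0.22  0.44  1.85  0.    0.85  0.53]
yaw 0.8127212427050549
```

Call:
{"method": "send_rows", "body": {"plan": [{"travel": [0,0,0.02],"twist": [0,0,0],"claw": 1},{"travel": [0,0,0.02],"twist": [0,0,0],"claw": 1},{"travel": [0,0,0],"twist": [0,0,0],"claw": 1},{"travel": [0,0,0],"twist": [0,0,0],"claw": 1},{"travel": [0,0,0],"twist": [0,0,0],"claw": 1},{"travel": [0,0,0],"twist": [0,0,0],"claw": 1},{"travel": [0,0,0],"twist": [0,0,0],"claw": 1},{"travel": [0,0,0],"twist": [0,0,0],"claw": 1},{"travel": [0,0,0],"twist": [0,0,0],"claw": 1},{"travel": [0,0,0],"twist": [0,0,0],"claw": 1}]}}

```text
time_s: 18.4
ee_pos: [531.4, -53.8, 167.7]
tcp_rot: [2.885, 1.241, 0.002]
wrist_force: [-6.8, 3.2, 8.6]
finger_gap: 12.4
grasp_force: 62.4
```

```bash
python3 -c "from h import *;yw()"
```

```text
t 18.4 tcp [531.37 -53.78 167.69] rot [2.88 1.24 0.  ] F [-6.8   3.16  8.64] M [ 0.52  1.34 -0.17] gap 12.408878730773704 gf 62.43276000022888 q [-0.22  0.44  1.85  0.    0.84  0.53]
yaw 0.8127371274253977
```

Call:
{"method": "send_rows", "body": {"plan": [{"travel": [-0.01,-0.01,0.02],"twist": [0,0,0],"claw": 1},{"travel": [0,0,0.02],"twist": [0,0,0],"claw": 1},{"travel": [0,0,0.02],"twist": [0,0,0],"claw": 1},{"travel": [0,0,0.02],"twist": [0,0,0],"claw": 1},{"travel": [0,0,0.02],"twist": [0,0,0],"claw": 1},{"travel": [0,0,0.02],"twist": [0,0,0],"claw": 1},{"travel": [0,0,0],"twist": [0,0,0],"claw": 1},{"travel": [0,0,0],"twist": [0,0,0],"claw": 1},{"travel": [0,0,0],"twist": [0,0,0],"claw": 1},{"travel": [0,0,0],"twist": [0,0,0],"claw": 1}]}}

```text
time_s: 19.4
ee_pos: [531.4, -53.9, 164.4]
tcp_rot: [2.884, 1.241, 0.004]
wrist_force: [-4.6, 2.4, 8.6]
finger_gap: 12.8
grasp_force: 62.6
```

```bash
python3 -c "from h import *;yw()"
```

```text
t 19.4 tcp [531.43 -53.87 164.36] rot [2.88 1.24 0.  ] F [-4.61  2.39  8.62] M [0.58 1.1  0.05] gap 12.816279463037729 gf 62.55805492401123 q [-0.22  0.44  1.86  0.    0.84  0.53]
yaw 0.8129543712534271
```

Call:
{"method": "send_rows", "body": {"plan": [{"travel": [0,0,0.02],"twist": [0,0,0],"claw": 1},{"travel": [0,0,0.01],"twist": [0,0,0],"claw": 1},{"travel": [0,0,0],"twist": [0,0,-0.1],"claw": 1},{"travel": [0,0,0],"twist": [0,0,-0.1],"claw": 1},{"travel": [0,0,0],"twist": [0,0,-0.1],"claw": 1},{"travel": [0,0,0],"twist": [0,0,-0.1],"claw": 1},{"travel": [0,0,0],"twist": [0,0,-0.1],"claw": 1},{"travel": [0,0,0],"twist": [0,0,0],"claw": 1},{"travel": [0,0,0],"twist": [0,0,0],"claw": 1},{"travel": [0,0,0],"twist": [0,0,0],"claw": 1}]}}

```text
time_s: 20.4
ee_pos: [532.0, -54.1, 163.7]
tcp_rot: [2.851, 1.313, 0.006]
wrist_force: [-3.2, 0.6, 10.7]
finger_gap: 12.6
grasp_force: 62.6
```

```bash
python3 -c "from h import *;yw()"
```

```text
t 20.4 tcp [531.99 -54.11 163.69] rot [2.85 1.31 0.01] F [-3.19  0.6  10.71] M [0.37 0.75 0.02] gap 12.62809012929196 gf 62.64646768569946 q [-0.22  0.45  1.86  0.    0.83  0.48]
yaw 0.8629173206047006
```

Past the stop with no torque. I'll turn on while holding it down.

Call:
{"method": "send_rows", "body": {"plan": [{"travel": [0,0,0.01],"twist": [0,0,-0.2],"claw": 1},{"travel": [0,0,0],"twist": [0,0,-0.4],"claw": 1},{"travel": [0,0,0],"twist": [0,0,-0.5],"claw": 1},{"travel": [0,0,0],"twist": [0,0,-0.5],"claw": 1},{"travel": [0,0,0],"twist": [0,0,-0.5],"claw": 1},{"travel": [0,0,0],"twist": [0,0,-0.5],"claw": 1},{"travel": [0,0,0],"twist": [0,0,-0.5],"claw": 1},{"travel": [0,0,0],"twist": [0,0,-0.5],"claw": 1},{"travel": [0,0,0],"twist": [0,0,-0.4],"claw": 1},{"travel": [0,0,0],"twist": [0,0,0],"claw": 1}]}}

```text
time_s: 21.4
ee_pos: [531.8, -54.4, 163.4]
tcp_rot: [2.532, 1.854, 0.004]
wrist_force: [-4.7, 0.1, 10.6]
finger_gap: 12.9
grasp_force: 62.7
```

```bash
python3 -c "from h import *;yw()"
```

```text
t 21.4 tcp [531.8  -54.37 163.37] rot [2.53 1.85 0.  ] F [-4.73  0.07 10.61] M [-0.03  1.    0.06] gap 12.852413016908924 gf 62.6828134059906 q [-0.23  0.45  1.86 -0.    0.83  0.08]
yaw 1.264398423458521
```

Call:
{"method": "send_rows", "body": {"plan": [{"travel": [0,0,0],"twist": [0,0,-0.25],"claw": 1},{"travel": [0,0,0],"twist": [0,0,-0.25],"claw": 1},{"travel": [0,0,0],"twist": [0,0,-0.25],"claw": 1},{"travel": [0,0,0],"twist": [0,0,-0.25],"claw": 1},{"travel": [0,0,0],"twist": [0,0,-0.25],"claw": 1},{"travel": [0,0,0],"twist": [0,0,-0.25],"claw": 1},{"travel": [0,0,0],"twist": [0,0,-0.25],"claw": 1},{"travel": [0,0,0],"twist": [0,0,-0.2],"claw": 1},{"travel": [0,0,0],"twist": [0,0,0],"claw": 1},{"travel": [0,0,0],"twist": [0,0,0],"claw": 1}]}}

```text
time_s: 22.4
ee_pos: [531.7, -54.4, 163.3]
tcp_rot: [2.34, 2.091, 0.003]
wrist_force: [-5.2, -1.0, 9.2]
finger_gap: 12.8
grasp_force: 62.7
```

```bash
python3 -c "from h import *;yw()"
```

```text
t 22.4 tcp [531.66 -54.4  163.33] rot [2.34 2.09 0.  ] F [-5.16 -1.04  9.2 ] M [-0.16  1.15 -0.04] gap 12.773920300742052 gf 62.678035497665405 q [-0.23  0.45  1.86 -0.    0.83 -0.11]
yaw 1.4581205498647474
```

Call:
{"method": "send_rows", "body": {"plan": [{"travel": [0,0,-0.03],"twist": [0,0,0],"claw": 1},{"travel": [0,0,-0.03],"twist": [0,0,0],"claw": 1},{"travel": [0,0,-0.03],"twist": [0,0,0],"claw": 1},{"travel": [0,0,-0.03],"twist": [0,0,0],"claw": 1},{"travel": [0,0,-0.03],"twist": [0,0,0],"claw": 1},{"travel": [0,0,-0.03],"twist": [0,0,0],"claw": 1},{"travel": [0,0,-0.03],"twist": [0,0,0],"claw": 1},{"travel": [0,0,-0.03],"twist": [0,0,0],"claw": 1},{"travel": [0,0,-0.03],"twist": [0,0,0],"claw": 1},{"travel": [0,0,-0.03],"twist": [0,0,0],"claw": 1}]}}

```text
time_s: 23.4
ee_pos: [531.2, -54.0, 170.7]
tcp_rot: [2.343, 2.092, 0.001]
wrist_force: [-0.3, -3.0, 4.2]
finger_gap: 12.9
grasp_force: 61.8
```

```bash
python3 -c "from h import *;yw()"
```

```text
t 23.4 tcp [531.23 -54.   170.71] rot [2.34 2.09 0.  ] F [-0.3  -3.01  4.24] M [-0.47 -0.02  0.  ] gap 12.903392587868577 gf 61.82046890258789 q [-0.23  0.44  1.85  0.    0.85 -0.11]
yaw 1.4577470946666398
```

Call:
{"method": "send_rows", "body": {"plan": [{"travel": [0,0,-0.05],"twist": [0,0,0],"claw": 1},{"travel": [0,0,-0.05],"twist": [0,0,0],"claw": 1},{"travel": [0,0,-0.05],"twist": [0,0,0],"claw": 1},{"travel": [0,0,-0.05],"twist": [0,0,0],"claw": 1},{"travel": [0,0,0],"twist": [0,0,0],"claw": 1},{"travel": [0,0,0],"twist": [0,0,0],"claw": 1},{"travel": [0,0,0],"twist": [0,0,0],"claw": 1},{"travel": [0,0,0],"twist": [0,0,0],"claw": 1},{"travel": [0,0,0],"twist": [0,0,0],"claw": 1},{"travel": [0,0,0],"twist": [0,0,0],"claw": 1}]}}

```text
time_s: 24.4
ee_pos: [530.7, -53.8, 176.4]
tcp_rot: [-2.343, -2.092, -0.0]
wrist_force: [0.5, 0.1, -0.8]
finger_gap: 13.1
grasp_force: 61.1
```

```bash
python3 -c "from h import *;yw()"
```

```text
t 24.4 tcp [530.68 -53.83 176.36] rot [-2.34 -2.09 -0.  ] F [ 0.51  0.09 -0.83] M [ 0.07 -0.01 -0.01] gap 13.057398071526922 gf 61.06262683868408 q [-0.22  0.43  1.85  0.    0.87 -0.11]
yaw 1.4578005682117814
```

Call:
{"method": "send_rows", "body": {"plan": [{"travel": [0,0,-0.2],"twist": [0,0,0],"claw": 1},{"travel": [0,0,-0.25],"twist": [0,0,0],"claw": 1},{"travel": [0,0,-0.25],"twist": [0,0,0],"claw": 1},{"travel": [0,0,-0.25],"twist": [0,0,0],"claw": 1},{"travel": [0,0,-0.25],"twist": [0,0,0],"claw": 1},{"travel": [0,0,-0.25],"twist": [0,0,0],"claw": 1},{"travel": [0,0,-0.25],"twist": [0,0,0],"claw": 1},{"travel": [0,0,-0.25],"twist": [0,0,0],"claw": 1},{"travel": [0,0,-0.2],"twist": [0,0,0],"claw": 1},{"travel": [0,0,0],"twist": [0,0,0],"claw": 1}]}}

```text
time_s: 25.4
ee_pos: [531.0, -53.9, 241.7]
tcp_rot: [2.343, 2.092, 0.001]
wrist_force: [0.2, 0.1, -2.8]
finger_gap: 12.6
grasp_force: 60.9
```

Run:
```python
from h import *
yw(); w=r.capture('side')
cv2.imwrite('pics/s2.png',cv2.resize(w['frame'][130:340,130:410],None,fx=2.5,fy=2.5))
```

```text
t 25.4 tcp [530.96 -53.89 241.74] rot [2.34 2.09 0.  ] F [ 0.24  0.11 -2.83] M [-0.02  0.03 -0.01] gap 12.637021967218631 gf 60.87237238883972 q [-0.22  0.35  1.77  0.    1.02 -0.11]
yaw 1.457819587638523
```

View pics/s2.png

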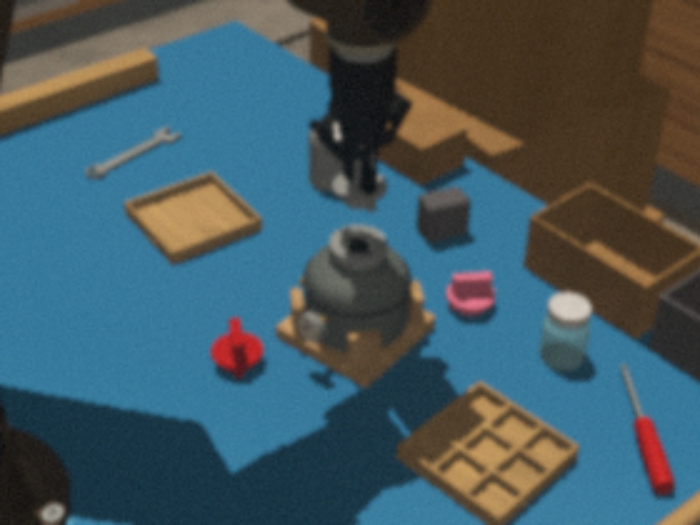

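The neck is open at crop (357,245), the cap hangs in the gripper at (355,190), and the undivided tray is at (193,215). Moving over to the tray.

Call:
{"method": "send_rows", "body": {"plan": [{"travel": [0.3,-0.06,0],"twist": [0,0,0],"claw": 1},{"travel": [0.56,-0.11,0],"twist": [0,0,0],"claw": 1},{"travel": [0.56,-0.11,0],"twist": [0,0,0],"claw": 1},{"travel": [0.56,-0.11,0],"twist": [0,0,0],"claw": 1},{"travel": [0.56,-0.11,0],"twist": [0,0,0],"claw": 1},{"travel": [0.56,-0.11,0],"twist": [0,0,0],"claw": 1},{"travel": [0.56,-0.11,0],"twist": [0,0,0],"claw": 1},{"travel": [0.56,-0.11,0],"twist": [0,0,0],"claw": 1},{"travel": [0.56,-0.11,0],"twist": [0,0,0],"claw": 1},{"travel": [0.56,-0.11,0],"twist": [0,0,0],"claw": 1}]}}

```text
time_s: 26.45
ee_pos: [517.0, 110.2, 240.5]
tcp_rot: [-2.343, -2.092, 0.001]
wrist_force: [-0.3, 0.1, -1.9]
finger_gap: 13.0
grasp_force: 60.9
```

Call:
{"method": "send_rows", "body": {"plan": [{"travel": [0.56,-0.11,0],"twist": [0,0,0],"claw": 1},{"travel": [0.56,-0.11,0],"twist": [0,0,0],"claw": 1},{"travel": [0.56,-0.11,0],"twist": [0,0,0],"claw": 1},{"travel": [0.56,-0.11,0],"twist": [0,0,0],"claw": 1},{"travel": [0.56,-0.11,0],"twist": [0,0,0],"claw": 1},{"travel": [0.56,-0.11,0],"twist": [0,0,0],"claw": 1},{"travel": [0.56,-0.11,0],"twist": [0,0,0],"claw": 1},{"travel": [0.56,-0.11,0],"twist": [0,0,0],"claw": 1},{"travel": [0.56,-0.11,0],"twist": [0,0,0],"claw": 1},{"travel": [0.31,-0.05,0],"twist": [0,0,0],"claw": 1}]}}

```text
time_s: 27.45
ee_pos: [504.2, 273.5, 240.7]
tcp_rot: [-2.342, -2.093, 0.0]
wrist_force: [-0.1, -0.4, -1.7]
finger_gap: 13.0
grasp_force: 60.9
```

Call:
{"method": "send_rows", "body": {"plan": [{"travel": [0,0,0.5],"twist": [0,0,0],"claw": 1},{"travel": [0,0,0.5],"twist": [0,0,0],"claw": 1},{"travel": [0,0,0.5],"twist": [0,0,0],"claw": 1},{"travel": [0,0,0.5],"twist": [0,0,0],"claw": 1},{"travel": [0,0,0.5],"twist": [0,0,0],"claw": 1},{"travel": [0,0,0.5],"twist": [0,0,0],"claw": 1},{"travel": [0,0,0.5],"twist": [0,0,0],"claw": 1},{"travel": [0,0,0.5],"twist": [0,0,0],"claw": 1},{"travel": [0,0,0.5],"twist": [0,0,0],"claw": 1},{"travel": [0,0,0.5],"twist": [0,0,0],"claw": 1}]}}

```text
time_s: 28.45
ee_pos: [504.6, 272.1, 90.2]
tcp_rot: [-2.343, -2.092, -0.0]
wrist_force: [-0.1, 0.6, -1.3]
finger_gap: 12.5
grasp_force: 61.0
```

Run:
```python
from h import *
yw(); a=r.capture('top');b=r.capture('side');c=r.capture('wrist')
for n,p in(('t',a),('s',b),('w',c)):
    for t in('cap','tray'): print(n,t,[(np.array(d['location']),round(d['confidence'],2)) for d in r.landmark_of(p,t)[:4]])
```

```text
t 28.45 tcp [504.62 272.1   90.23] rot [-2.34 -2.09 -0.  ] F [-0.07  0.61 -1.3 ] M [ 0.02 -0.02  0.03] gap 12.476814310903 gf 60.953214168548584 q [0.38 0.6  1.82 0.   0.72 0.49]
yaw 1.45768363147715
t cap [(array([ 687.2, -112.7,   -3.3]), 0.77), (array([377.6,  -7.2,   0.8]), 0.61), (array([505.4, 269.6,  64.8]), 0.58)]
t tray [(array([501.4, 288.5,  -1. ]), 0.82), (array([ 679.8, -405.2,   -1.2]), 0.27)]
s cap [(array([378.7,  -0.4,   1. ]), 0.79), (array([502.9, 267.7,  57.9]), 0.65), (array([ 683.2, -114. ,   -0.4]), 0.55)]
s tray [(array([501. , 286. ,  -0.9]), 0.78)]
w cap [(array([503.3, 271.7,  65.1]), 0.88)]
w tray [(array([503.6, 284.5,   4.7]), 0.82)]
```

Call:
{"method": "send_rows", "body": {"plan": [{"travel": [0.25,-0.06,0],"twist": [0,0,0],"claw": 1},{"travel": [0.25,-0.06,0],"twist": [0,0,0],"claw": 1},{"travel": [0,0,0.3],"twist": [0,0,0],"claw": 1},{"travel": [0,0,0.3],"twist": [0,0,0],"claw": 1},{"travel": [0,0,0.3],"twist": [0,0,0],"claw": 1},{"travel": [0,0,0.3],"twist": [0,0,0],"claw": 1},{"travel": [0,0,0.3],"twist": [0,0,0],"claw": 1},{"travel": [0,0,0.1],"twist": [0,0,0],"claw": 1},{"travel": [0,0,0.1],"twist": [0,0,0],"claw": 1},{"travel": [0,0,0],"twist": [0,0,0],"claw": 1}]}}

```text
time_s: 29.9
ee_pos: [502.7, 287.2, 39.7]
tcp_rot: [-2.343, -2.092, 0.0]
wrist_force: [-0.0, 0.6, -2.1]
finger_gap: 13.0
grasp_force: 60.9
```

Call:
{"method": "send_rows", "body": {"plan": [{"travel": [0,0,0.03],"twist": [0,0,0],"claw": 1},{"travel": [0,0,0.03],"twist": [0,0,0],"claw": 1},{"travel": [0,0,0.03],"twist": [0,0,0],"claw": 1},{"travel": [0,0,0.03],"twist": [0,0,0],"claw": 1},{"travel": [0,0,0],"twist": [0,0,0],"claw": 1},{"travel": [0,0,0],"twist": [0,0,0],"claw": 1},{"travel": [0,0,0],"twist": [0,0,0],"claw": 1},{"travel": [0,0,0],"twist": [0,0,0],"claw": 1},{"travel": [0,0,0],"twist": [0,0,0],"claw": 1},{"travel": [0,0,0],"twist": [0,0,0],"claw": 1}]}}

```text
time_s: 30.9
ee_pos: [502.7, 287.2, 36.3]
tcp_rot: [-2.343, -2.092, -0.0]
wrist_force: [-0.3, -0.1, -1.8]
finger_gap: 13.3
grasp_force: 60.9
```

Call:
{"method": "send_rows", "body": {"plan": [{"travel": [0,0,0.02],"twist": [0,0,0],"claw": 1},{"travel": [0,0,0.02],"twist": [0,0,0],"claw": 1},{"travel": [0,0,0.02],"twist": [0,0,0],"claw": 1},{"travel": [0,0,0],"twist": [0,0,0],"claw": 1},{"travel": [0,0,0],"twist": [0,0,0],"claw": 1},{"travel": [0,0,0],"twist": [0,0,0],"claw": 1},{"travel": [0,0,0],"twist": [0,0,0],"claw": 1},{"travel": [0,0,0],"twist": [0,0,0],"claw": 1},{"travel": [0,0,0],"twist": [0,0,0],"claw": 1},{"travel": [0,0,0],"twist": [0,0,0],"claw": 1}]}}

```text
time_s: 31.9
ee_pos: [502.7, 287.2, 34.6]
tcp_rot: [2.343, 2.092, 0.0]
wrist_force: [-0.4, -0.2, 1.8]
finger_gap: 13.0
grasp_force: 61.4
```

The force changed sign, so it has touched the floor. I'll release it and rise.

Call:
{"method": "send_rows", "body": {"plan": [{"travel": [0,0,0.01],"twist": [0,0,0],"claw": 1},{"travel": [0,0,0],"twist": [0,0,0],"claw": 0.7},{"travel": [0,0,0],"twist": [0,0,0],"claw": 0.5},{"travel": [0,0,0],"twist": [0,0,0],"claw": 0.3},{"travel": [0,0,0],"twist": [0,0,0],"claw": 0.2},{"travel": [0,0,0],"twist": [0,0,0],"claw": 0.2},{"travel": [0,0,0],"twist": [0,0,0],"claw": 0.2},{"travel": [0,0,0],"twist": [0,0,0],"claw": 0.2},{"travel": [0,0,0],"twist": [0,0,0],"claw": 0.2},{"travel": [0,0,0],"twist": [0,0,0],"claw": 0.2}]}}

```text
time_s: 32.9
ee_pos: [502.7, 287.2, 34.2]
tcp_rot: [-2.343, -2.092, -0.0]
wrist_force: [0.7, -0.6, 0.5]
finger_gap: 68.2
grasp_force: 0.0
```

Call:
{"method": "send_rows", "body": {"plan": [{"travel": [0,0,-0.2],"twist": [0,0,0],"claw": 0.2},{"travel": [0,0,-0.4],"twist": [0,0,0],"claw": 0.2},{"travel": [0,0,-0.5],"twist": [0,0,0],"claw": 0.2},{"travel": [0,0,-0.5],"twist": [0,0,0],"claw": 0.2},{"travel": [0,0,-0.5],"twist": [0,0,0],"claw": 0.2},{"travel": [0,0,-0.5],"twist": [0,0,0],"claw": 0.2},{"travel": [0,0,-0.5],"twist": [0,0,0],"claw": 0.2},{"travel": [0,0,-0.5],"twist": [0,0,0],"claw": 0.2},{"travel": [0,0,-0.3],"twist": [0,0,0],"claw": 0.2},{"travel": [0,0,0],"twist": [0,0,0],"claw": 0.2}]}}

```text
time_s: 33.9
ee_pos: [503.1, 287.4, 152.9]
tcp_rot: [2.343, 2.092, 0.004]
wrist_force: [0.1, -0.1, -0.9]
finger_gap: 68.3
grasp_force: 0.0
```

Run:
```python
from h import *
yw(); b=r.capture('side');c=r.capture('wrist')
for n,p in(('s',b),('w',c)):
    for t in('cap','tray','cap_grip'): print(n,t,[(np.array(d['location']),round(d['confidence'],2)) for d in r.landmark_of(p,t)[:4]])
cv2.imwrite('pics/w3.png',c['frame'])
```

```text
t 33.9 tcp [503.1  287.42 152.94] rot [2.34 2.09 0.  ] F [ 0.05 -0.07 -0.86] M [0.03 0.02 0.  ] gap 68.30336843311431 gf 0.0 q [0.41 0.52 1.76 0.   0.86 0.52]
yaw 1.45784536324172
s cap [(array([499.6, 281.6,   4. ]), 0.79), (array([376.8,  -3.1,   1.9]), 0.58), (array([ 681.9, -110.1,   -2.7]), 0.53)]
s tray [(array([504.1, 283.2,  -2.3]), 0.6)]
s cap_grip [(array([503.7, 288.6,  48.1]), 0.55), (array([ 684.5, -109.5,   40.5]), 0.54), (array([381.5,   2.9,  39.9]), 0.53), (array([ 530.8, -525.8,   -5.2]), 0.3)]
w cap [(array([502.1, 286.4,   9.3]), 0.9)]
w tray []
w cap_grip [(array([499. , 289.1,  46.5]), 0.72)]
```

View pics/w3.png

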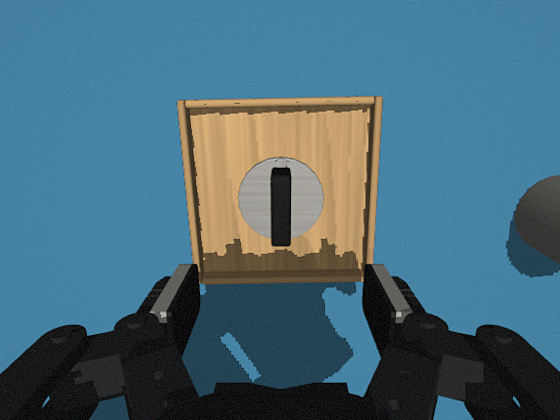

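The cap stands upright at px (281,198), in the middle of the undivided tray, and the gripper is clear of it.

```bash
python3 -c "from cell import r;print(r.hand_in())"
```

```text
the job is handed in; nothing more can be done
None
```

I vented the tank at the first stop, took the cap off without forcing it, and left it upright and released in the middle of the undivided tray; the job is handed in at about 34 s, and no verdict was returned.

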